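# Release the filter cassette of a fume extractor

## Robot

A 7-joint arm with a two-finger parallel gripper is mounted at the origin on a cart in front of the work surface, level with it; the furniture and walls round the work are solid. World frame = base frame: x ahead of the robot, y to its left, z up, the work surface at z = 0. Lengths are in m, angles in rad, forces in N, time in s.
With the tool pointing down it reaches from about 0.4 to 0.85 m from the base axis. Payload 10.4 kg.
Tool frame: the origin (TCP) lies midway between the tips of the shut fingers; the grasp point (between the pads) lies behind it (manip.grip_point_offset is the z of the grasp point in the tool frame, in m); z points along the fingers, y is the direction in which the jaws open and shut (so a half turn about z gives the same grasp; the last joint's range is limited). The gripper opens to 87 mm and grips with 3 to 60 N. Pads are 19 mm wide; open, the fingers measure 117 mm over their backs; the gripper's body (75 mm by 190 mm) begins 51 mm behind the grasp point.
Start: joints at [-1.252, 0.332, -0.065, 1.46, 0.022, 1.35, -0.088], TCP at [0.209, 0.589, 0.223] pointing down, gripper open.
Joint ranges: [-2.6, 2.6], [-0.5, 2.12], [-1.47, 1.34], [0.16, 2.42], [-1.27, 4.41], [0.06, 2.06], [-2.6, 2.6]. Speed limits (rad/s): [2.22, 2.22, 2.79, 2.79, 3.14, 3.14, 3.14].

## Interface

Orientations are given as [roll, pitch, yaw] about the fixed x, y, z axes, in that order (R = Rz(yaw) Ry(pitch) Rx(roll)).
In Python, from workcell import manip gives the robot as it stands. The module is installed in compiled form; this text tells all that it offers. Calls block until the motion is done:
- manip.move_to(position, orientation): joint-space move of the TCP to a pose.
- manip.move_straight(position, attitude=None, max_speed=0.15, contact_N=None): straight line of the TCP; attitude=None keeps the orientation; max_speed is the mean speed in m/s. With contact_N (N) it stops when the force on the tool has changed by that much, and returns True; else False.
- manip.movej(angles): joint-space move.
- manip.command_gripper(opening, strength=None): opening from 0.0 (shut) to 1.0 (fully open); strength is the grip in N (None keeps the last); returns when the fingers have stopped.
- manip.hold(seconds).
- manip.inverse_kinematics(position, orientation): joint angles nearest the present ones, or None.
- manip.state(): the state.
- manip.grab_frame(name): name is "side" or "top" or "wrist"; returns (picture, depth): 480x640x3 uint8, red, green, blue; 480x640 float32, m along the optical axis (not along the pixel's ray), 0 where there is no reading.
- manip.get_calibration(name): a dict with "fx", "fy", "cx", "cy" (pixels), "D" ([k1, k2, p1, p2, k3] as OpenCV has them; the pictures are not rectified), "pose" (4x4, takes a point from camera to world coordinates); the wrist camera has in their place "mount" (4x4, takes a point from camera to tool coordinates, whose origin is the TCP and whose axes are the flange's). Camera axes: x right, y up, looking along -z (the intrinsics and any distortion apply to the point x, -y, -z); pixel columns grow to the right and rows downward; lengths in m; the calibration is good to about 2 mm. A picture is of the moment at which its call begins: read the wrist's pose just before it. get_calibration takes no time and is no camera call.
A pose or a line that the arm cannot do raises manip.Unreachable and nothing moves.
- manip.finish_job(): hands the job in, once; it reports no verdict.
The state is a dict: "time_s": time; "joints": joint angles; "qvel": joint speeds; "effort": joint torques, N m; "position": TCP position; "tool_rot": TCP orientation; "ft_force": force on the tool from outside, world axes, zero at the start; "ft_torque": the same for the moment, N m; "grip_width": opening from 0.0 (shut) to 1.0 (fully open).
Only numpy, scipy, OpenCV 4.12 (cv2) and the standard library are available. Lean on these libraries where they do the work, as an engineer would, in place of code of your own. Each camera call takes 0.05 s, during which the arm holds its last target. There are 200 camera calls.

## Task

The filter of the solder-fume extractor on the bench is due for a change. Switch the extractor off by pressing down the front half of its red rocker switch, then press its two blue release buttons down together, one fingertip on each, and keep both down until the filter cassette has slid all the way out by itself; then let go and move clear. Do not touch or pull the cassette, and leave the things standing on and around the extractor where they are.

Things in the scene. Friction and masses are not known exactly. Their poses are not given: they have to be found in the camera images.
- extractor: grey bench-top fume extractor, a box fixed to the bench, 130 mm deep (x), 170 wide (y), flat top 105 mm above the bench. Origin: centre of its underside; x points to its back, z up. Its front (-x) is the cassette's black louvred face. In this frame (mm): blue buttons at x -34, y +30 (left) and -30 (right); red rocker's pivot at x +26, y -50; a tin stands on top at about x +28, y +43.
- left_cap: left blue release button: rounded cap 28 mm (x) by 26 mm (y), with a black collar 4 mm high round it. Origin at the centre of its top face, 118 mm above the bench when up; axes as the extractor's. The two caps are 60 mm apart centre to centre along the extractor's y.
- right_cap: right blue release button, the same as the left one, at the extractor's -y side
- left_release (a joint): how far the left button is pressed: 0 up, 0.006 m fully down. Spring-loaded: starts to move at 2 N, about 5 N fully down; springs up when let go. Its catch frees the cassette only while it is pressed deeper than 0.0045 m.
- right_release (a joint): the same for the right button
- power_rocker (a joint): red rocker switch, 46 mm long (extractor's x) by 28 mm wide, hinged across its middle. 0 = on (front half up, back half level), 0.32 rad = off (front half pressed level, about 9 mm above the panel; back half up). It stays where it is left; friction only: about 3 N on the front half moves it.
- rocker_front (a point): point on the upper face of the front half of the rocker, 15 mm in front of its pivot: the place to press; about 119 mm above the bench when on, 114 mm when off
- cassette_slide (a joint): how far the cassette has slid out to the front (extractor's -x): 0 shut, 0.048 m all the way out, where it stays. A damped spring drives it at about 12 mm/s, 4 s in all, only while both buttons are down; if either is let go before 0.040 m its catch drops into the next ratchet tooth and stops the cassette until both are pressed again.
- cassette: the sliding filter cassette: black louvred front 154 mm wide and 74 mm high (from 21 to 95 mm above the bench), with a white tray and paper filter behind it. Not to be touched. Its origin is that of the extractor while it is shut.
- spool: bystander: small wooden spool of red thread, 38 mm across, 45 mm high, upright on the bench beside the extractor's left side, towards its back; origin at the centre of its underside
- flux_jar: bystander: white jar with a green lid, 58 mm across, 50 mm high, on the bench beside the extractor's right side; origin at the centre of its underside
- salve_tin: bystander: flat round tin, 62 mm across, 18 mm high, standing on the extractor's top panel at the back left; origin at the centre of its underside

How it is judged:
By the outcome, as a careful person would: the job done as asked, in the order asked, and still so for the second after the job is handed in, with the robot touching nothing.
It also fails if it takes over 42 s, if anything falls off the work surface, if the arm or the gripper's body presses on something with over 40 N, if the wrist force passes 120 N, or if a joint passes its speed limit or range.

## Working session

There is one attempt and no reset: what is moved stays moved. The work goes in short steps, each a Python script; the robot and the scene stay as the last script left them, time stands still between calls to the robot, and variables do not carry over. Pictures are saved under pics/ and viewed, about 8 in all and at most 12, crops included, and the job is handed in when it is done.

```bash
mkdir -p pics; python3 - <<'E'
from workcell import manip
import cv2,numpy as np
for n in ("top","side"):
    p,d=manip.grab_frame(n); cv2.imwrite(f"pics/{n}0.png",p[:,:,::-1]); np.savez(f"{n}0.npz",p=p,d=d)
    c=manip.get_calibration(n); print(n,{k:np.round(v,4).tolist() for k,v in c.items()})
c=manip.get_calibration("wrist");print({k:np.round(v,4).tolist() for k,v in c.items()})
print(manip.state(),manip.grip_point_offset)
E
```

```text
top {'fx': 576.2704, 'fy': 576.2704, 'cx': 318.8582, 'cy': 242.8099, 'D': [-0.0593, 0.0, 0.0, 0.0, 0.0], 'pose': [[0.0031, 0.9965, -0.083, 0.4918], [-1.0, 0.0036, 0.0062, 0.0061], [0.0064, 0.0829, 0.9965, 1.0009], [0.0, 0.0, 0.0, 1.0]]}
side {'fx': 559.3189, 'fy': 559.3189, 'cx': 323.4857, 'cy': 235.2811, 'D': [0.0154, 0.0, 0.0, 0.0, 0.0], 'pose': [[-0.9072, 0.2189, -0.3592, 0.2684], [-0.4206, -0.4689, 0.7767, 0.6536], [0.0015, 0.8557, 0.5175, 0.5352], [0.0, 0.0, 0.0, 1.0]]}
{'fx': 376.5096, 'fy': 376.5096, 'cx': 311.7893, 'cy': 236.5423, 'D': [0.0126, 0.0, 0.0, 0.0, 0.0], 'mount': [[0.0002, 0.9639, 0.2664, 0.0719], [1.0, -0.0, -0.0007, 0.0], [-0.0007, 0.2664, -0.9639, -0.1616], [0.0, 0.0, 0.0, 1.0]]}
{'time_s': 0.1, 'joints': array([-1.25159957,  0.33282845, -0.064716  ,  1.46088831,  0.02160405,
        1.34993108, -0.08849428]), 'qvel': array([-1.26497189e-03, -1.13122489e-03, -2.07780947e-03, -3.04913160e-03,
       -1.80677762e-04, -1.20095539e-03,  4.98985952e-06]), 'effort': array([ 5.31198857e-04, -6.24545145e+01,  2.39268620e-02, -3.90721893e+01,
       -6.14908431e-02,  3.63132334e-02,  2.76507529e-05]), 'position': array([0.20935995, 0.5884951 , 0.22180642]), 'tool_rot': array([-3.14023465e+00,  6.23082959e-05,  2.79983755e+00]), 'ft_force': array([-0.39452198,  0.02265261,  0.27012459]), 'ft_torque': array([-0.02603973,  0.02939776, -0.01084625]), 'grip_width': 1.0000203017931417} -0.0187
```

View pics/top0.png

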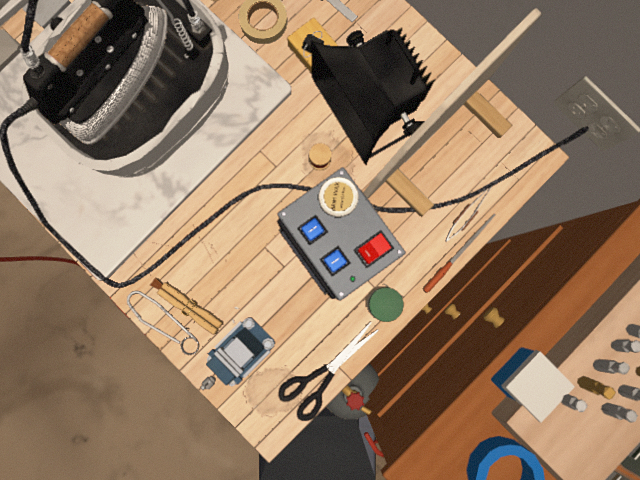

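View pics/side0.png

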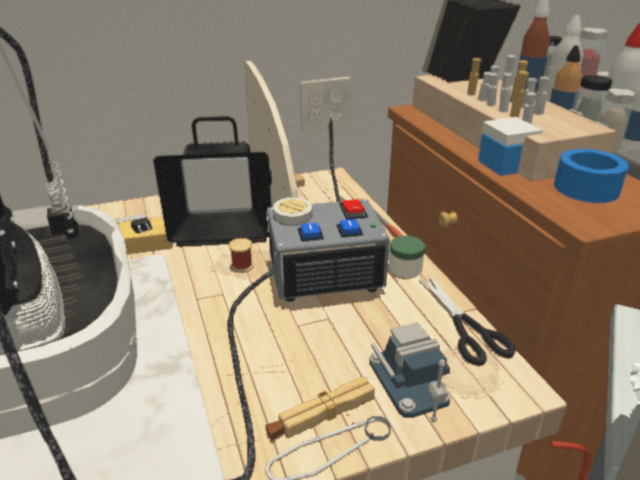

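The top view shows the blue caps at (313,230) and (335,262), the rocker at (374,247) and the tin at (340,197). A tall board stands behind the extractor. The side view matches, with caps at (311,230) and (349,227) and the rocker at (353,207).

```bash
cat > h.py <<'E'
import numpy as np,cv2
from workcell import manip
def ray(c,pose,uv):
    K=np.array([[c['fx'],0,c['cx']],[0,c['fy'],c['cy']],[0,0,1]])
    n=cv2.undistortPoints(np.array(uv,float).reshape(-1,1,2),K,np.array(c['D'])).reshape(-1,2)
    return np.c_[n[:,0],-n[:,1],-np.ones(len(n))]@pose[:3,:3].T
def plane(c,pose,uv,z):
    r=ray(c,pose,uv); o=pose[:3,3]; return o+r*((z-o[2])/r[:,2])[:,None]
def cloud(c,pose,d):
    v,u=np.mgrid[0:480,0:640]; r=ray(c,pose,np.c_[u.ravel(),v.ravel()])
    return (pose[:3,3]+r*d.reshape(-1,1)).reshape(480,640,3)
def blobs(p,col,amin=40):
    h=cv2.cvtColor(p,cv2.COLOR_RGB2HSV)
    m=cv2.inRange(h,(100,130,60),(125,255,255)) if col=='blue' else cv2.inRange(h,(0,190,90),(6,255,255))|cv2.inRange(h,(174,190,90),(180,255,255))
    m=cv2.morphologyEx(m,cv2.MORPH_CLOSE,np.ones((5,5)))
    n,l,s,ce=cv2.connectedComponentsWithStats(m)
    out=[]
    for i in range(1,n):
        if s[i,4]>amin:
            cn=cv2.findContours((l==i).astype(np.uint8),0,1)[0][0]
            out.append((s[i,4],ce[i],cv2.minAreaRect(cn)))
    return out
E
python3 - <<'E'
from h import *
for n in("top","side"):
    f=np.load(n+"0.npz"); c=manip.get_calibration(n); P=np.array(c['pose']); X=cloud(c,P,f['d'])
    for col,z in(('blue',.118),('red',.116)):
        for a,ce,r in blobs(f['p'],col):
            u,v=map(int,ce)
            if not(250<u<420 and 150<v<300):continue
            print(n,col,a,ce.round(1),plane(c,P,[ce],z).round(4)[0],'rect',plane(c,P,[r[0]],z).round(4)[0],'depth',X[v-2:v+3,u-2:u+3].reshape(-1,3).mean(0).round(4))
    if n=="top":
        print('floor/board heights')
        for u,v in((340,215),(300,220),(340,197),(385,302),(320,155),(400,148),(370,185),(380,180),(408,192),(430,120),(370,60),(350,130),(405,125)): print((u,v),X[v,u].round(3))
E
```

```text
top blue 313 [312.3 228.9] [0.5868 0.0108 0.118 ] rect [0.5867 0.011  0.118 ] depth [0.5884 0.0113 0.1164]
top blue 315 [334.9 260.4] [ 0.5383 -0.024   0.118 ] rect [ 0.538  -0.0241  0.118 ] depth [ 0.5372 -0.0214  0.1523]
top red 504 [373.9 248. ] [ 0.5577 -0.0843  0.116 ] rect [ 0.558  -0.0844  0.116 ] depth [ 0.5579 -0.0831  0.1138]
floor/board heights
(340, 215) [ 0.608 -0.032  0.122]
(300, 220) [0.602 0.03  0.105]
(340, 197) [ 0.636 -0.032  0.123]
(385, 302) [ 0.474 -0.109  0.051]
(320, 155) [ 0.72  -0.001  0.047]
(400, 148) [ 0.7   -0.117  0.176]
(370, 185) [ 0.661 -0.081  0.087]
(380, 180) [ 0.665 -0.095  0.113]
(408, 192) [ 0.662 -0.153  0.02 ]
(430, 120) [ 0.731 -0.154  0.213]
(370, 60) [ 0.843 -0.076  0.152]
(350, 130) [ 0.769 -0.053  0.028]
(405, 125) [ 0.754 -0.135  0.11 ]
side blue 263 [349.4 226.2] [ 0.5343 -0.0125  0.118 ] rect [ 0.534  -0.0118  0.118 ] depth [ 0.5358 -0.0147  0.1168]
side blue 256 [310.2 230.4] [0.5815 0.023  0.118 ] rect [0.5813 0.0227 0.118 ] depth [0.5834 0.0197 0.1164]
side red 195 [352.8 205.8] [ 0.5553 -0.0772  0.116 ] rect [ 0.5548 -0.0766  0.116 ] depth [ 0.5472 -0.0533  0.1307]
```

```bash
python3 - <<'E'
from h import *
pts=[]
for n in("top","side"):
    f=np.load(n+"0.npz"); c=manip.get_calibration(n); X=cloud(c,np.array(c['pose']),f['d']).reshape(-1,3)
    pts.append(X[f['d'].ravel()>0])
X=np.vstack(pts); o=np.array([.582,-.034]); ex=np.array([.585,-.811]); ey=np.array([.811,.585])
q=X[(X[:,2]>.14)&(X[:,2]<.7)&(np.hypot(*(X[:,:2]-o).T)<.40)]
a=(q[:,:2]-o)@ex; b=(q[:,:2]-o)@ey
for i in np.arange(-.4,.4,.05):
    row=[]
    for j in np.arange(-.4,.4,.05):
        m=(a>=i)&(a<i+.05)&(b>=j)&(b<j+.05); row.append('%3d'%(100*np.percentile(q[m,2],98)) if m.sum()>5 else ' . ')
    print('%.2f'%i,' '.join(row))
for p,y in(([.5625,-.0065,.25],2.196),([.5625,-.0065,.25],-.946),([.548,-.0723,.13],2.196),([.548,-.0723,.13],-.946)):
    print(p,y,manip.inverse_kinematics(p,[np.pi,0,y]))
E
```

```text
-0.40  .   .   .   .   .   .   .   .   .   .   .   .   .   .   .   . 
-0.35  .   .   .   .   .   .   .   .   .   .   .   .   .   .   .   . 
-0.30  .   .   .   .   .   .   .   .   .   .   .   .   .   .   14  . 
-0.25  .   .   .   .   .   .   .   .   .   .   .   .   .   14  16  . 
-0.20  .   .   .   .   .   .   .   .   .   .   .   .   .   14  17  18
-0.15  .   .   .   .   .   .   .   .   .   .   .   .   .   15  .   18
-0.10  17  .   .   .   .   .   .   .   .   .   .   .   .   15  15  17
-0.05  18  .   .   .   .   .   .   .   .   .   .   .   .   15  15  39
-0.00  20  20  .   .   .   .   .   .   .   .   .   .   .   .   15  24
0.05  20  20  20  .   .   .   .   .   .   .   .   .   .   .   .   . 
0.10  28  20  20  .   .   .   .   .   18  18  18  18  18  17  .   . 
0.15  26  20  .   .   .   .   .   .   21  22  16  16  16  .   .   . 
0.20  .   20  .   .   .   .   .   .   22  23  20  20  15  .   .   . 
0.25  .   18  .   .   .   .   .   .   .   25  14  15  14  .   .   . 
0.30  .   .   .   .   .   .   .   .   .   26  .   .   .   .   .   . 
0.35  .   .   .   .   .   .   .   .   33  29  .   .   .   .   .   . 
[0.5625, -0.0065, 0.25] 2.196 [-0.61051886  0.19303307  0.62575134  1.61889824 -0.11499017  1.3668878
  0.6549469 ]
[0.5625, -0.0065, 0.25] -0.946 [-1.01472062  0.31789664  1.16884203  1.63400531 -0.29688726  1.38773527
 -2.32587788]
[0.548, -0.0723, 0.13] 2.196 [-0.61212562  0.30231081  0.78039861  1.80521642 -0.23383958  1.12903395
  0.87177416]
[0.548, -0.0723, 0.13] -0.946 [-0.88190993  0.45866698  1.17066748  1.81475522 -0.45741272  1.17673387
 -2.08187552]
```

```bash
python3 - <<'E'
from h import *
from scipy.spatial.transform import Rotation as R
manip.move_to([.553,-.035,.26],[np.pi,0,2.196])
s=manip.state(); p,d=manip.grab_frame("wrist"); cv2.imwrite("pics/w1.png",p[:,:,::-1]); print(s['time_s'],s['position'],s['tool_rot'])
c=manip.get_calibration("wrist"); T=np.eye(4); T[:3,:3]=R.from_euler('xyz',s['tool_rot']).as_matrix(); T[:3,3]=s['position']
P=T@np.array(c['mount']); np.savez('w1.npz',p=p,d=d,P=P); X=cloud(c,P,d)
for col,z in(('blue',.118),('red',.116)):
    for a,ce,r in blobs(p,col,200):
        u,v=map(int,ce); print(col,a,ce.round(1),plane(c,P,[ce],z).round(4)[0],'rect',plane(c,P,[r[0]],z).round(4)[0],np.round(r[1],0),'depth',np.median(X[v-6:v+7,u-6:u+7].reshape(-1,3),0).round(4))
E
```

```text
2.625 [ 0.55313191 -0.03376394  0.25982172] [-3.14141881e+00 -2.10097802e-04  2.19796749e+00]
blue 1029 [305.1 202.5] [ 0.5391 -0.0226  0.118 ] rect [ 0.5391 -0.0227  0.118 ] [33. 30.] depth [ 0.5389 -0.0224  0.1174]
blue 945 [376.7 203.8] [0.5871 0.0107 0.118 ] rect [0.5869 0.0114 0.118 ] [32. 30.] depth [0.5863 0.0109 0.1174]
red 838 [283.1 279.9] [ 0.5636 -0.0895  0.116 ] rect [ 0.5615 -0.0882  0.116 ] [33. 30.] depth [ 0.5635 -0.0897  0.1134]
```

View pics/w1.png

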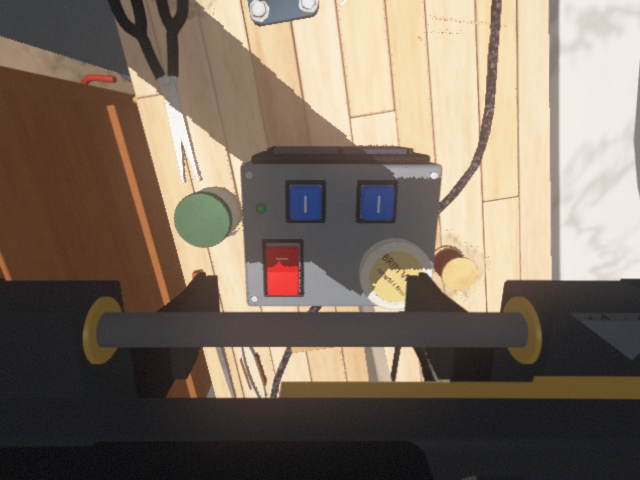

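The wrist view agrees with the top view to about 1 mm: caps at (305,202) and (377,204), rocker at (283,270), front half facing the louvres. Next I press the rocker.

```bash
python3 - <<'E'
from h import *
Y=2.187; o=[np.pi,0,Y]; xy=[.5474,-.0710]
manip.command_gripper(0.0,20)
manip.move_to(xy+[.15],o)
s=manip.state();print(s['time_s'],s['position'],s['ft_force'],s['grip_width'])
manip.move_straight(xy+[.126],max_speed=.06)
r=manip.move_straight(xy+[.1125],max_speed=.02,contact_N=12)
s=manip.state();print(r,s['time_s'],s['position'],s['ft_force'])
manip.move_straight(xy+[.19],max_speed=.12)
manip.move_to([.5628,-.0062,.19],o)
manip.command_gripper(0.5)
s=manip.state();print(s['time_s'],s['position'],s['ft_force'],s['grip_width'])
p,d=manip.grab_frame("wrist"); q,_=manip.grab_frame("side")
cv2.imwrite("pics/c2.png",np.hstack([cv2.resize(p,(400,300)),cv2.resize(q[150:300,230:430],(400,300))])[:,:,::-1]); 
E
```

```text
4.7333 [ 0.54796871 -0.07072882  0.15100228] [-0.24637796  0.50439602  1.10944635] 0.0028178063719850347
True 5.875 [ 0.54728756 -0.07017574  0.1143416 ] [-1.98955963  0.58596659  6.33355213]
8.0083 [ 0.56280673 -0.00618613  0.19000904] [-0.63215425 -0.60905597  0.36680142] 0.4969860139647811
```

View pics/c2.png

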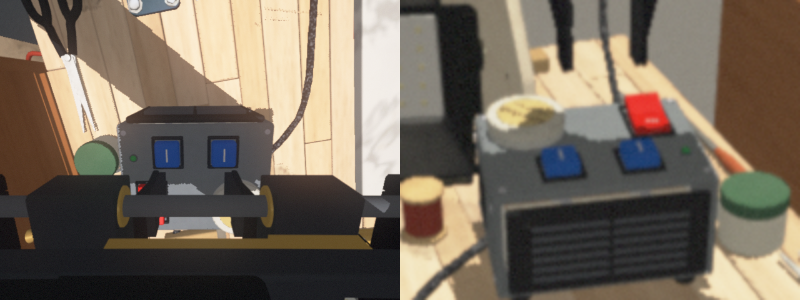

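```bash
python3 - <<'E'
from h import *
from scipy.spatial.transform import Rotation as R
manip.move_straight([.553,-.030,.25],max_speed=.15)
s=manip.state(); p,d=manip.grab_frame("wrist")
c=manip.get_calibration("wrist")
def prof(P,d):
    X=cloud(c,P,d).reshape(-1,3); a=(X[:,:2]-[.5566,-.0841])@[.578,-.816]; b=(X[:,:2]-[.5566,-.0841])@[.816,.578]
    return [round(float(np.median(X[(abs(a-t)<.002)&(abs(b)<.008)&(X[:,2]<.14),2]))*1000,1) for t in np.arange(-.028,.029,.004)]
T=np.eye(4); T[:3,:3]=R.from_euler('xyz',s['tool_rot']).as_matrix(); T[:3,3]=s['position']
w=np.load('w1.npz'); print(prof(w['P'],w['d'])); print(prof(T@np.array(c['mount']),d)); print(s['time_s'])
cv2.imwrite("pics/w3.png",cv2.resize(p[130:380,160:480],(800,625))[:600,:,::-1])
E
```

```text
[104.3, 107.3, 116.4, 118.9, 117.8, 116.2, 115.1, 113.8, 113.2, 113.4, 113.5, 113.6, 113.4, 113.0, 107.3]
[104.5, 108.1, 113.2, 113.2, 113.3, 113.1, 113.3, 113.4, 114.6, 116.0, 117.3, 118.7, 119.6, nan, 106.8]
8.6917
  return _methods._mean(a, axis=axis, dtype=dtype,
  ret = ret.dtype.type(ret / rcount)
```

View pics/w3.png

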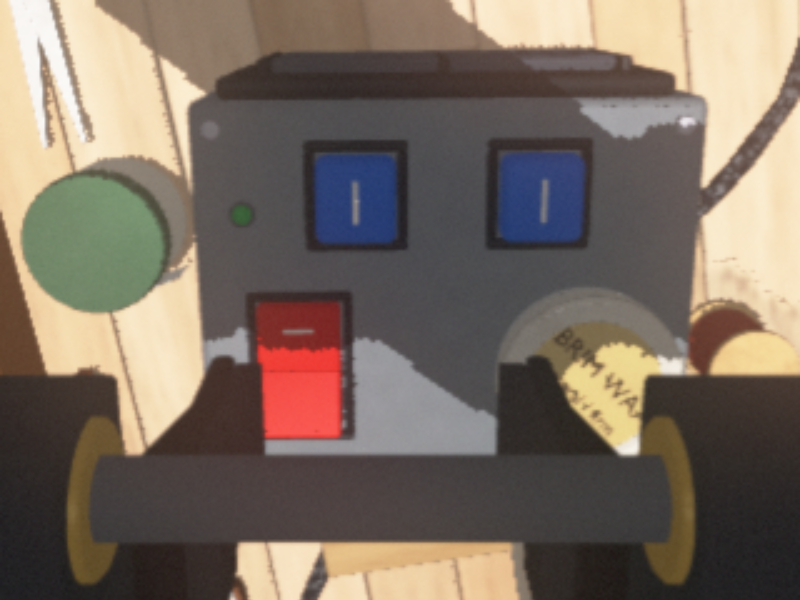

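The rocker is off: its front half is level at 113 mm and the back half is up. The fingertip inner edges (crop px 263 and 498) match the opening and the tips are about 9 mm thick, so an opening of 0.59 centres them on the caps.

```bash
python3 - <<'E'
from h import *
Y=2.187; o=[np.pi,0,Y]; xy=[.5628,-.0062]
manip.command_gripper(0.59)
manip.move_straight(xy+[.15],o,max_speed=.12)
manip.move_straight(xy+[.124],max_speed=.06)
f0=manip.state()['ft_force']
r=manip.move_straight(xy+[.1110],max_speed=.02,contact_N=16)
for i in range(4):
    s=manip.state();print(r,round(s['time_s'],2),s['position'].round(4),(s['ft_force']-f0).round(1),s['ft_torque'].round(2),round(s['grip_width'],3)); 
    if i<3: manip.hold(.5 if i==0 else 1.8)
p,_=manip.grab_frame("wrist"); q,_=manip.grab_frame("side")
cv2.imwrite("pics/c4.png",np.hstack([cv2.resize(p,(400,300)),cv2.resize(q[150:300,230:430],(400,300))])[:,:,::-1]); 
E
```

```text
True 11.44 [ 0.5631 -0.0062  0.1126] [-3.1 -0.3  9.1] [-0.02  0.6   0.01] 0.59
True 11.94 [ 0.5631 -0.0061  0.1126] [-2.6 -0.6  8.1] [-0.03  0.65 -0.02] 0.59
True 13.74 [ 0.5631 -0.0062  0.1126] [-2.8 -0.4  8.1] [0.01 0.62 0.02] 0.591
True 15.54 [ 0.5631 -0.0062  0.1126] [-3.2 -0.5  9. ] [-0.05  0.6  -0.04] 0.588
```

View pics/c4.png

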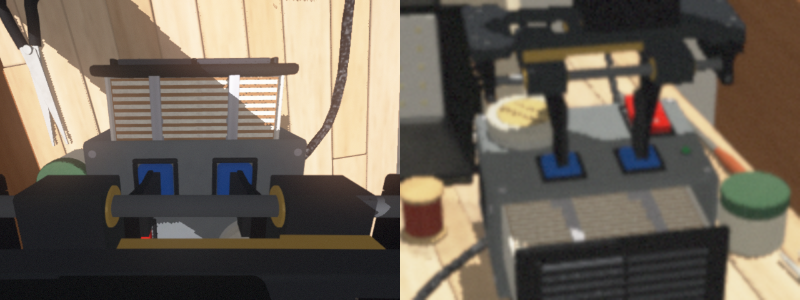

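Both caps are pressed and the cassette is well out. I'll keep holding until its front stops moving, then release.

```bash
cat >> h.py <<'E'
def front(n="side"):
    p,d=manip.grab_frame(n); c=manip.get_calibration(n); X=cloud(c,np.array(c['pose']),d)[d>0]
    r=X[:,:2]-[.5824,-.0340]; a=r@[.578,-.816]; b=r@[.816,.578]
    m=(abs(b)<.06)&(X[:,2]>.04)&(X[:,2]<.085)&(a<-.05)&(a>-.16)
    return p,round(float(np.median(a[m])),4)
E
python3 - <<'E'
from h import *
f=np.load("side0.npz"); c=manip.get_calibration("side"); X=cloud(c,np.array(c['pose']),f['d'])[f['d']>0]
r=X[:,:2]-[.5824,-.0340]; a=r@[.578,-.816]; b=r@[.816,.578]
print('shut',np.median(a[(abs(b)<.06)&(X[:,2]>.04)&(X[:,2]<.085)&(a<-.05)&(a>-.16)]))
for i in range(3):
    print(manip.state()['time_s'],front()[1]); manip.hold(.7)
manip.move_straight([.5628,-.0062,.20],max_speed=.1)
manip.move_straight([.53,.02,.32],max_speed=.2)
manip.hold(.3)
s=manip.state(); p,d=manip.grab_frame("wrist"); q,fr=front(); t,_=manip.grab_frame("top")
print(fr,s['time_s'],s['position'],s['ft_force'])
cv2.imwrite("pics/c5.png",np.hstack([cv2.resize(p,(400,300)),cv2.resize(q[150:300,230:430],(400,300))])[:,:,::-1]); 
E
```

```text
shut -0.074532991938729
15.6417 -0.1211
16.3917 -0.1212
17.1417 -0.1212
-0.1211 20.0083 [0.52986551 0.01976016 0.31928019] [-0.0983231   0.2215086   0.14352866]
```

View pics/c5.png

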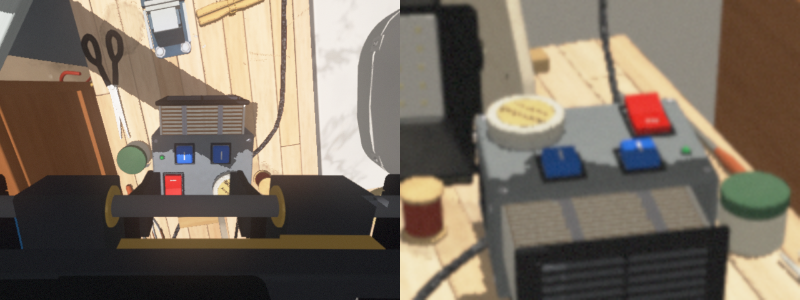

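The cassette moved 47 mm and has stopped. The buttons are released, the bystanders are where they were, and the arm is clear.

```bash
python3 -c "
from workcell import manip
manip.finish_job()"
```

```text
the job is handed in; nothing more can be done
```

The filter change is done and handed in at about 20 s of robot time. I pressed the rocker off with the shut fingers. Then I pressed both blue buttons together, one fingertip on each, and held them for about 6 s. The cassette slid out by itself; I let go and moved clear.

- **Rocker:** the depth profile taken after the press shows the front half level at 113 mm and the back half raised. I did not measure it again after the button press, but it still looks off in the last picture.
- **Cassette:** its front moved 46.7 mm by the side camera, against 48 mm nominal. That is within the roughly 2 mm calibration error. It had stopped moving for 1.5 s before I released the buttons, and it was in the same place afterwards.
- **Surroundings:** the tin, spool and jar look unmoved in the last pictures; I judged this by eye and did not measure it. The force on the tool was back near zero.
- **Disagreement:** the side camera's positions for the caps and rocker were 6–13 mm off the top camera's, probably because it also sees their front faces. I used the top and wrist cameras for positions, which agreed to about 1 mm on the caps. Their rocker centres differed by about 8 mm, so I placed the rocker press from the caps and the given dimensions.

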